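# Set the stock tags of the filter bins

## Robot

A 6-joint arm with a two-finger parallel gripper is mounted at the origin on a cart in front of the work surface, level with it; the furniture and walls round the work are solid. World frame = base frame: x ahead of the robot, y to its left, z up, the work surface at z = 0. Lengths are in mm, angles in degrees, forces in N, time in s.
With the tool pointing down it reaches from about 350 to 850 mm from the base axis. Payload 8.1 kg.
Tool frame: the origin (TCP) lies midway between the tips of the shut fingers; the grasp point (between the pads) lies 19 mm behind it; x points along the fingers, y is the direction in which the jaws open and shut, and the axes are right-handed (so a half turn about x gives the same grasp; the last joint's range is limited). The gripper opens to 85 mm and grips with 20 to 120 N. Pads are 22 mm wide; open, the fingers measure 114 mm over their backs; the gripper's body (76 mm by 85 mm) begins 54 mm behind the grasp point. The pads swing forward as they close: fully open they stand 13 mm farther back than shut.
Start: joints at [70.164, 7.471, 85.268, -0, 87.261, -4.893], TCP at [154.69, 579.721, 231.292] pointing down, gripper open.
Joint ranges: [-169.43, 169.43], [-51.17, 129.36], [1.28, 143.12], [-76.62, 256.62], [0, 156.53], [-152.29, 152.29]. Speed limits (degrees/s): [136.94, 136.94, 159.86, 180, 180, 180].

## Interface

Orientations are given as [roll, pitch, yaw] about the fixed x, y, z axes, in that order (R = Rz(yaw) Ry(pitch) Rx(roll)).
In Python, from bench import r gives the robot as it stands.
- The arm moves only by the tool move_arm, never from a script. Its argument "deltas" is a list of rows, each a list of 2 entries, a list of its own where there are three numbers: the shift along the tool's x, y, z in mm, then the turn about the tool's x in degrees. A call has 1 to 12 rows; each row is the pose to reach, as a shift and turn from the pose measured when the call began, along the tool's axes at that moment; what a row does not reach only later rows make up. A row lasts 1/8 s, in which the tool goes at most 62.5 mm and 10.7 degrees, less where a joint would pass 70% of its speed; a pose out of reach is approached as far as the arm can. A call with a gripper value outside its range is refused whole. "jaw" is the opening, from -1 (shut) to 1 (fully open), set as the call begins (left out, the last holds). The fingers move at their own pace and stop on an object; "squeeze" is the grip in N (left out, the last holds). Time passes only in rows, so rows that repeat a pose let the fingers close. It gives the time, the measured TCP pose, the force and the opening at its end, in the units of the state.
- r.sense(): the state, without advancing time (a new reading comes with each control period).
- r.snapshot(name): name is "scene" or "top" or "wrist"; returns (picture, depth): 400x640x3 uint8, red, green, blue; 400x640 float32, mm along the optical axis (not along the pixel's ray), 0 where there is no reading.
- r.get_calibration(name): a dict with "fovy" (degrees; the focal length in pixels is half the picture's height over the tangent of half this angle, whatever the lens; pixels are square), "cx", "cy" (the principal point, pixels), "position" and "attitude" of the camera in the world; the wrist camera has in their place "tool_from_camera" (4x4, takes a point from camera to tool coordinates, whose origin is the TCP and whose axes are the tool frame's). Camera axes: x right, y down, z forward; pixel columns grow to the right and rows downward; lengths in mm; the calibration is good to about 2 mm. A picture is of the moment at which its call begins: read the wrist's pose just before it. get_calibration takes no time and is no camera call.
- r.hand_in(): hands the job in, once; it reports no verdict.
The state is a dict: "time": time; "joint_pos": joint angles; "qd": joint speeds; "joint_efforts": joint torques, N m; "tool_pos": TCP position; "tcp_rot": TCP orientation; "ft_force": force on the tool from outside, world axes, zero at the start; "wrist_torque": the same for the moment, N m; "finger_gap": finger opening in mm.
Only numpy, scipy, OpenCV 4.12 (cv2) and the standard library are available. Lean on these libraries where they do the work, as an engineer would, in place of code of your own. Each camera call takes 0.05 s, during which the arm holds its last target. There are 200 camera calls.

## Task

Each filter bin on the white board has a swinging stock tag on a post in front of it. Gently push over the tags that are wrong, without pinching them between the fingers, until each rests against its stop, so that in front of every full bin the green face looks away from the bin, to the robot's side (tag swung to the robot's right), and in front of a bin that is not full the yellow face does (tag swung to the robot's left). Leave the bins and the things lying around where they are.

Things in the scene. Friction and masses are not known exactly. Their poses are not given: they have to be found in the camera images.
- board: White board, 200 x 400 x 12 mm, fixed flat on the worktop; origin at the centre of its underside. Its +x side (away from the robot) carries three bins in a row along its y, its -x side three tag posts. Its x and y axes are also those of the posts and bins.
- stand_a_axis (a point): One of three like posts, 125 mm apart along the board's y, 60 mm from its middle to -x; 6 mm thick, top 96 mm above the worktop, foot 44 mm wide, 5 mm high. Point on its axis, 57 mm above the worktop; axes as the board's. Its tag swings round it like a page; its bin stands straight behind it (bin centre 105 mm along +x, bin front 63 mm).
- tag_a (a joint): Swing of the tag on stand_a, rad. 0: points to the board's +y (left), 25 degrees forward (to -x) of the row of posts, yellow face to the robot. Grows as it swings by the robot's side; 1.135: points to -x; 2.27: points to -y (right), 25 degrees forward, green face to the robot. Stops at 0 and 2.27; light friction (0.015 Nm) keeps it where left.
- tag_a_mid (a point): Tag plate's centre, 57 mm above the worktop; y axis from post to free edge, x out of its green face (-x: yellow), z up. Plate 4 mm thick, 4 to 49 mm from the post axis, 30 to 84 mm above the worktop. At either stop the space between it and the bins is open from above for a finger, but for two 5 mm stop pins 14 mm from the post axis, 42 mm above the worktop.
- stand_b_axis (a point): One of three like posts, 125 mm apart along the board's y, 60 mm from its middle to -x; 6 mm thick, top 96 mm above the worktop, foot 44 mm wide, 5 mm high. Point on its axis, 57 mm above the worktop; axes as the board's. Its tag swings round it like a page; its bin stands straight behind it (bin centre 105 mm along +x, bin front 63 mm).
- tag_b (a joint): Swing of the tag on stand_b, rad. 0: points to the board's +y (left), 25 degrees forward (to -x) of the row of posts, yellow face to the robot. Grows as it swings by the robot's side; 1.135: points to -x; 2.27: points to -y (right), 25 degrees forward, green face to the robot. Stops at 0 and 2.27; light friction (0.015 Nm) keeps it where left.
- tag_b_mid (a point): Tag plate's centre, 57 mm above the worktop; y axis from post to free edge, x out of its green face (-x: yellow), z up. Plate 4 mm thick, 4 to 49 mm from the post axis, 30 to 84 mm above the worktop. At either stop the space between it and the bins is open from above for a finger, but for two 5 mm stop pins 14 mm from the post axis, 42 mm above the worktop.
- stand_c_axis (a point): One of three like posts, 125 mm apart along the board's y, 60 mm from its middle to -x; 6 mm thick, top 96 mm above the worktop, foot 44 mm wide, 5 mm high. Point on its axis, 57 mm above the worktop; axes as the board's. Its tag swings round it like a page; its bin stands straight behind it (bin centre 105 mm along +x, bin front 63 mm).
- tag_c (a joint): Swing of the tag on stand_c, rad. 0: points to the board's +y (left), 25 degrees forward (to -x) of the row of posts, yellow face to the robot. Grows as it swings by the robot's side; 1.135: points to -x; 2.27: points to -y (right), 25 degrees forward, green face to the robot. Stops at 0 and 2.27; light friction (0.015 Nm) keeps it where left.
- tag_c_mid (a point): Tag plate's centre, 57 mm above the worktop; y axis from post to free edge, x out of its green face (-x: yellow), z up. Plate 4 mm thick, 4 to 49 mm from the post axis, 30 to 84 mm above the worktop. At either stop the space between it and the bins is open from above for a finger, but for two 5 mm stop pins 14 mm from the post axis, 42 mm above the worktop.
- bin_1: Loose grey open bin, 84 x 99 x 41 mm, standing on the board behind one of the posts; origin at the centre of its underside, axes as the board's. It is FULL: heaped with white and blue disc filters up to 61 mm above the worktop. Which bin stands behind which post varies.
- bin_2: Loose grey open bin, 84 x 99 x 41 mm, standing on the board behind one of the posts; origin at the centre of its underside, axes as the board's. It is FULL: heaped with white and blue disc filters up to 61 mm above the worktop. Which bin stands behind which post varies.
- bin_3: Loose grey open bin, 84 x 99 x 41 mm, standing on the board behind one of the posts; origin at the centre of its underside, axes as the board's. It is NOT full: a single blue disc filter is left in a corner. Which bin stands behind which post varies.
- beaker: Clear beaker, 56 mm across, 70 mm high, standing loose left of the board; origin at the centre of its underside. A bystander.
- timer: White timer, 62 x 66 x 19 mm, loose, right of the board; origin at the centre of its underside. A bystander.
- hex_key: Grey hex key, 26 x 89 x 7 mm, lying loose on the worktop on the robot's side of the board; origin at the centre of its underside. A bystander.

How it is judged (in metres and radians):
At the end, for the whole second after the job is handed in: The tag in front of each full bin is swung to the right to within 0.3 rad of its stop (green face to the robot), the tag in front of the bin that is not full is to the left within 0.3 rad of its stop (yellow face), and every bin is within 25 mm of where it stood ((horizontal distance between bin_1 and stand_a_axis above 0.135 m or value of joint tag_a above 1.97 rad) and (horizontal distance between bin_1 and stand_b_axis above 0.135 m or value of joint tag_b above 1.97 rad) and (horizontal distance between bin_1 and stand_c_axis above 0.135 m or value of joint tag_c above 1.97 rad) and (horizontal distance between bin_2 and stand_a_axis above 0.135 m or value of joint tag_a above 1.97 rad) and (horizontal distance between bin_2 and stand_b_axis above 0.135 m or value of joint tag_b above 1.97 rad) and (horizontal distance between bin_2 and stand_c_axis above 0.135 m or value of joint tag_c above 1.97 rad) and (horizontal distance between bin_3 and stand_a_axis above 0.135 m or value of joint tag_a below 0.3 rad) and (horizontal distance between bin_3 and stand_b_axis above 0.135 m or value of joint tag_b below 0.3 rad) and (horizontal distance between bin_3 and stand_c_axis above 0.135 m or value of joint tag_c below 0.3 rad) and distance of each of bin_1, bin_2, bin_3 from where it was at the start of the episode below 0.025 m); the robot touches nothing.
It fails at once if a bin is shifted by more than 25 mm, lifted by more than 15 mm or tipped (distance of any of bin_1, bin_2, bin_3 from where it was at the start of the episode above 0.025 m or height (world z) of any of bin_1, bin_2, bin_3 above 0.027 m or angle between any of bin_1, bin_2, bin_3's own z axis and vertical above 0.25 rad).
It fails at once if the beaker, the timer or the hex key is moved by more than 25 mm (distance of any of beaker, timer, hex_key from where it was at the start of the episode above 0.025 m).
It fails at once if a tag is pressed with more than 40 N (contact force between any of the arm, the fingers and stand_a above 40 N or contact force between any of the arm, the fingers and stand_b above 40 N or contact force between any of the arm, the fingers and stand_c above 40 N).
It fails at once if a tag is pinched between the fingers instead of being pushed ((contact force between the fingers and stand_a above 0.5 N and x of the grasp point in the frame of tag_a_mid between -0.004 and 0.004 m and y of the grasp point in the frame of tag_a_mid between -0.03 and 0.03 m and z of the grasp point in the frame of tag_a_mid between -0.04 and 0.04 m) or (contact force between the fingers and stand_b above 0.5 N and x of the grasp point in the frame of tag_b_mid between -0.004 and 0.004 m and y of the grasp point in the frame of tag_b_mid between -0.03 and 0.03 m and z of the grasp point in the frame of tag_b_mid between -0.04 and 0.04 m) or (contact force between the fingers and stand_c above 0.5 N and x of the grasp point in the frame of tag_c_mid between -0.004 and 0.004 m and y of the grasp point in the frame of tag_c_mid between -0.03 and 0.03 m and z of the grasp point in the frame of tag_c_mid between -0.04 and 0.04 m)).
It also fails if it takes over 72 s, if anything falls off the work surface, if the arm or the gripper's body presses on something with over 40 N, if the wrist force passes 120 N, or if a joint passes its speed limit or range.

## Working session

There is one attempt and no reset: what is moved stays moved. The work goes in short steps, Python scripts to look and compute and a tool call to move; the robot and the scene stay as the last step left them, time stands still between calls to the robot, and variables do not carry over. Pictures are saved under pics/ and viewed, about 8 in all and at most 12, crops included, and the job is handed in when it is done.

Besides the shell and the picture viewer there is one more tool, called as name(argument=value, ...) on one line, values as JSON. move_arm: Moves the arm, as the interface text tells. Its arguments: {"type":"object","properties":{"deltas":{"type":"array","items":{"type":"array"}},"jaw":{"type":"number"},"squeeze":{"type":"number"}},"required":["deltas"]}

```bash
mkdir -p pics; python3 - <<'E'
from bench import r
import cv2,numpy as np
s=r.sense();print(s['time'],s['tool_pos'],s['tcp_rot'],s['finger_gap'])
for n in('top','scene'):
    p,d=r.snapshot(n);np.save(n+'_d.npy',d);cv2.imwrite(f'pics/{n}0.png',p[:,:,::-1]);c=r.get_calibration(n);print(n,c)
print(r.get_calibration('wrist'))
E
```

```text
0.0 [154.50291368 579.18555963 230.22300006] [ -93.80100569   89.89200362 -108.74298454] 85.14546547467256
top {'fovy': 54.313588679643026, 'cx': 319.5745801974937, 'cy': 201.64023489797316, 'position': array([414.63956436, -27.07045462, 930.81859146]), 'attitude': array([-170.29359924,   -1.08753374,  -90.37453372])}
scene {'fovy': 50.22155780491498, 'cx': 317.6231292413269, 'cy': 197.57171882745232, 'position': array([ 38.35759628,  20.20698773, 968.12987957]), 'attitude': array([-148.14393175,    0.27779938,  -93.72815102])}
{'fovy': 61.12038125935181, 'cx': 320.3344598805608, 'cy': 191.67285809441344, 'tool_from_camera': array([[-6.41923208e-07, -2.90594338e-01,  9.56846347e-01,
        -1.42023978e+02],
       [ 9.99999899e-01, -4.31174240e-04, -1.30276789e-04,
         1.30145585e+00],
       [ 4.50425194e-04,  9.56846249e-01,  2.90594309e-01,
        -7.45055300e+01],
       [ 0.00000000e+00,  0.00000000e+00,  0.00000000e+00,
         1.00000000e+00]])}
```

View pics/top0.png

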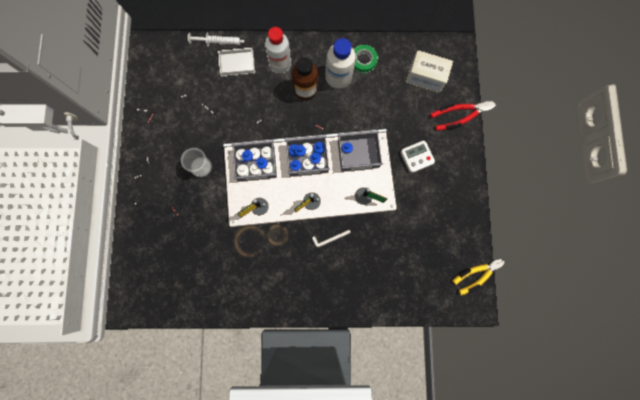

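View pics/scene0.png

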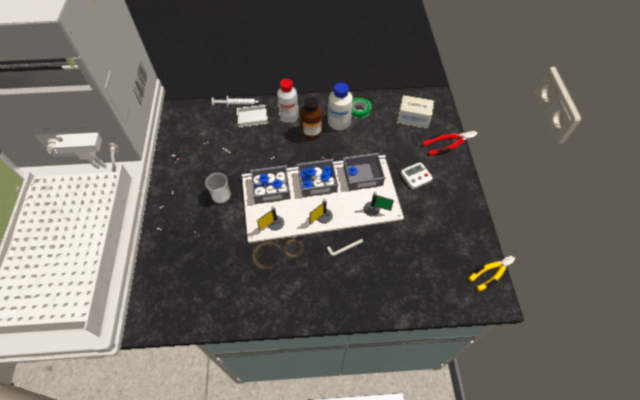

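The left and middle bins are full but show yellow. The right bin is not full but shows green. So all three tags are wrong. In the top view the posts are near (262,205), (315,200) and (364,195). Next I measure the board.

```bash
cat > h.py <<'E'
from bench import r
import numpy as np,cv2
from scipy.spatial.transform import Rotation as R
def campose(n,s=None):
    c=r.get_calibration(n)
    if n=='wrist':
        T=c['tool_from_camera'];Rt=R.from_euler('xyz',s['tcp_rot'],degrees=True).as_matrix()
        return c,Rt@T[:3,:3],Rt@T[:3,3]+np.array(s['tool_pos'])
    return c,R.from_euler('xyz',c['attitude'],degrees=True).as_matrix(),np.array(c['position'])
def ray(n,uv,z,s=None):
    c,M,p=campose(n,s);f=200/np.tan(np.radians(c['fovy']/2))
    uv=np.atleast_2d(uv).astype(float)
    d=np.c_[(uv[:,0]-c['cx'])/f,(uv[:,1]-c['cy'])/f,np.ones(len(uv))]@M.T
    return p+d*((z-p[2])/d[:,2])[:,None]
def proj(n,P,s=None):
    c,M,p=campose(n,s);f=200/np.tan(np.radians(c['fovy']/2))
    q=(np.atleast_2d(P)-p)@M
    return np.c_[c['cx']+f*q[:,0]/q[:,2],c['cy']+f*q[:,1]/q[:,2]]
E
python3 - <<'E'
from h import *
for n,(x0,y0,x1,y1) in dict(top=(215,125,405,230),scene=(235,150,408,245)).items():
    p=cv2.imread(f'pics/{n}0.png');h=cv2.cvtColor(p,cv2.COLOR_BGR2HSV)
    m=((h[...,2]>150)&(h[...,1]<60)).astype(np.uint8);k=np.zeros_like(m);k[y0:y1,x0:x1]=1;m*=k
    m=cv2.morphologyEx(m,cv2.MORPH_OPEN,np.ones((3,3)))
    cs=max(cv2.findContours(m,0,2)[0],key=cv2.contourArea)
    W=ray(n,cs[:,0]+0.0,12)[:,:2].astype(np.float32)
    c,wh,a=cv2.minAreaRect(W);print(n,c,wh,a)
    print(cv2.boxPoints((c,wh,a)).round(0).tolist())
    for nm,lo,hi in(('y',(18,120,60),(35,255,255)),('g',(45,100,30),(85,255,255))):
        mm=cv2.inRange(h,lo,hi)*k
        for q in cv2.findContours(mm,0,2)[0]:
            if cv2.contourArea(q)>8:
                print(nm,cv2.boundingRect(q),[ray(n,q[:,0].mean(0),z)[0,:2].round(0).tolist() for z in(57,84)])
E
```

```text
top (634.0697631835938, -20.905075073242188) (203.6481475830078, 399.47332763671875) 5.6648783683776855
[[513.0, 168.0], [552.0, -230.0], [755.0, -210.0], [716.0, 188.0]]
y (239, 204, 18, 13) [[546.0, 119.0], [542.0, 114.0]]
y (296, 198, 15, 13) [[558.0, -8.0], [554.0, -9.0]]
g (367, 193, 18, 9) [[575.0, -173.0], [570.0, -169.0]]
scene (637.08203125, -20.7076416015625) (209.79562377929688, 400.5284423828125) 5.7392401695251465
[[513.0, 168.0], [553.0, -230.0], [761.0, -209.0], [721.0, 189.0]]
y (258, 211, 16, 19) [[548.0, 119.0], [532.0, 116.0]]
y (310, 204, 14, 19) [[560.0, -5.0], [544.0, -4.0]]
g (374, 196, 19, 14) [[578.0, -173.0], [562.0, -168.0]]
```

```bash
cat >> h.py <<'E'
YAW=np.radians(5.7);C=np.array([632.5,-21.])
ex=np.array([np.cos(YAW),np.sin(YAW)]);ey=np.array([-ex[1],ex[0]])
POST={k:C-60*ex+v*ey for k,v in dict(L=125,M=0,R=-125).items()}
def onarc(k,deg,s=42): a=np.radians(deg);return POST[k]+s*(np.cos(a)*ex+np.sin(a)*ey)
def deltas(P):
    s=r.sense();M=R.from_euler('xyz',s['tcp_rot'],degrees=True).as_matrix()
    print('t',round(s['time'],2),'pos',np.round(s['tool_pos'],1),'F',np.round(s['ft_force'],1),'gap',round(s['finger_gap'],1));print((np.array(P)-s['tool_pos'])@M.round(4))
    return M
E
python3 - <<'E'
from h import *
print(POST)
M=deltas([[*onarc('L',70),230],[500,40,230]]);print(M.round(3))
E
```

```text
{'L': array([560.38169708,  97.42276126]), 'M': array([572.7966658 , -26.95918498]), 'R': array([ 585.21163452, -151.34113123])}
t 0.1 pos [154.5 579.2 230.3] F [ 0.3 -0.  -1. ] gap 85.2
[[   0.80413212 -318.88470632  515.89413794]
 [   1.01339193 -431.93043226  472.82572606]]
[[-0.001  0.258  0.966]
 [-0.002  0.966 -0.258]
 [-1.    -0.002 -0.   ]]
```

move_arm(deltas=[[[0, -25, 25], 0], [[0, -65, 67], -2], [[0, -110, 114], -4], [[0, -155, 161], -6], [[0, -200, 208], -8], [[0, -245, 255], -10], [[0, -290, 302], -12], [[0, -335, 349], -14], [[0, -380, 396], -16], [[0, -425, 442], -18], [[0, -465, 484], -20], [[0, -489, 509], -20.7]], jaw=-1)

```text
time: 1.6
tool_pos: [520.8, -26.9, 230.7]
tcp_rot: [-126.9, 89.9, -121.2]
ft_force: [0.1, -0.1, -0.0]
finger_gap: 0.3
```

```bash
python3 - <<'E'
from h import *
s=r.sense();p,d=r.snapshot('wrist');p=p[:,:,::-1].copy();cv2.imwrite('pics/w0raw.png',p)
for k in POST:
    for z in(12,96):
        q=proj('wrist',[[*POST[k],z]],s)[0];cv2.circle(p,tuple(int(v) for v in q),3,(0,0,255),1)
cv2.imwrite('pics/w0.png',p)
print(deltas([[*onarc('L',70),110]]).round(3),s['joint_pos'])
E
```

```text
t 1.65 pos [522.7 -31.4 230.3] F [-3.4 -3.7  0.1] gap -0.4
[[119.56998216 164.50610518  64.51219906]]
[[ 0.    -0.098  0.995]
 [-0.005  0.995  0.098]
 [-1.    -0.005 -0.   ]] [-8.51924484e+00 -4.67611129e+00  9.76770000e+01 -9.80077636e-02
  8.70400283e+01 -1.04239694e+02]
```

View pics/w0.png

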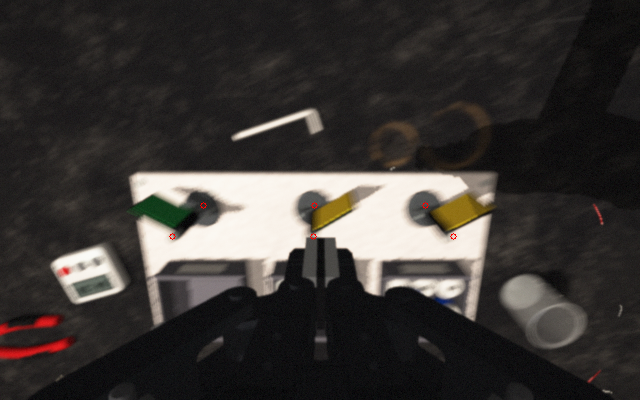

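The projected post feet match the image. M is near (314,207), L near (425,208) and R near (204,208). Next I go down behind the left tag.

move_arm(deltas=[[[0, 40, 15], 0], [[0, 90, 35], 0], [[30, 130, 55], 0], [[70, 160, 64], 0], [[100, 164.5, 64.5], 0], [[115, 164.5, 64.5], 0], [[125, 164.5, 64.5], 0], [[140, 164.5, 64.5], 0], [[155, 164.5, 64.5], 0], [[170, 164.5, 64.5], 0], [[178, 164.5, 64.5], 0], [[178, 164.5, 64.5], 0]])

```text
time: 3.15
tool_pos: [570.1, 137.7, 50.6]
tcp_rot: [-114.4, 89.7, -108.8]
ft_force: [0.2, 0.9, 0.6]
finger_gap: -0.0
```

```bash
python3 - <<'E'
from h import *
for k,A in (('L',[70,84,98,112,126,140,154,168,182,196,210,218]),):
    print(k);M=deltas([[*onarc(k,a),52] for a in A]);print(onarc(k,70))
E
```

```text
L
t 3.15 pos [570.1 137.7  50.6] F [0.2 0.9 0.6] gap -0.0
[[ -1.4072178    0.34042047   0.72590459]
 [ -1.39632966   2.62902166  -9.25205928]
 [ -1.3731932    2.43575369 -19.48729772]
 [ -1.33918292  -0.22790169 -29.37175008]
 [ -1.29631933  -5.20370057 -38.3181954 ]
 [ -1.24714888 -12.19603797 -45.79513837]
 [ -1.19459272 -20.78950928 -51.35838466]
 [ -1.14177314 -30.47358885 -54.67742988]
 [ -1.09182808 -40.67295959 -55.5550944 ]
 [ -1.04772469 -50.78169169 -53.93923742]
 [ -1.01208309 -60.19924006 -49.92585467]
 [ -0.99635518 -65.0523592  -46.64229807]]
[570.75565562 138.12142198]
```

move_arm(deltas=[[[0, 2.6, -9], 0], [[0, 2.4, -19.5], 0], [[0, 0, -29.5], 0], [[0, -5, -38.5], 0], [[0, -12, -46], 0], [[0, -21, -51.5], 0], [[0, -30.5, -54.5], 0], [[0, -40.5, -55.5], 0], [[0, -51, -54], 0], [[0, -60, -50], 0], [[0, -65, -46.5], 0], [[0, -65, -46.5], 0]])

```text
time: 4.65
tool_pos: [530.6, 68.1, 51.0]
tcp_rot: [-112.9, 89.7, -107.3]
ft_force: [-0.1, -0.1, -0.9]
finger_gap: 0.2
```

```bash
python3 - <<'E'
from h import *
M=deltas([[*onarc('L',a),52] for a in (218,222,226,230)])
for n in('top',):
    p,d=r.snapshot(n);p=p[120:240,210:410,::-1];cv2.imwrite('pics/t1.png',cv2.resize(p,None,fx=4,fy=4,interpolation=2))
E
```

```text
t 4.65 pos [530.6  68.1  51. ] F [-0.1 -0.1 -0.9] gap 0.2
[[-1.00565294  0.38832668 -0.55139781]
 [-0.99856286 -1.85364472  1.33720478]
 [-0.99243606 -3.95841253  3.37759885]
 [-0.9873024  -5.91572254  5.5598438 ]]
```

View pics/t1.png

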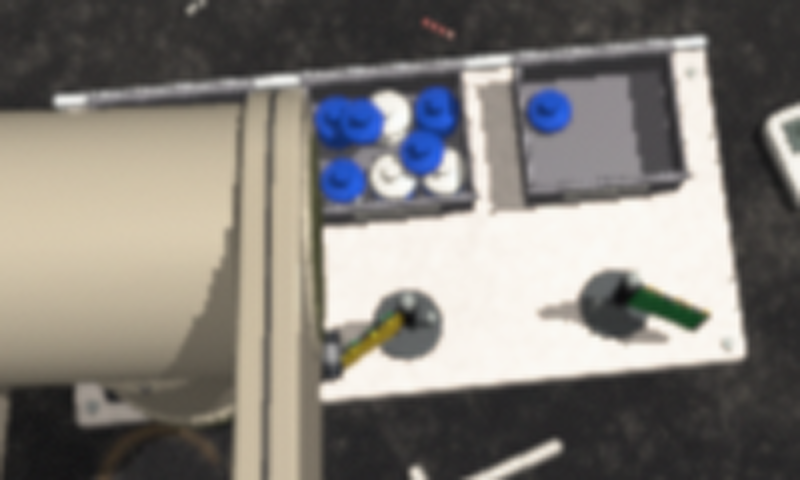

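The arm covers the left tag in this view. The middle and right tags are unchanged. I push a little further and watch the force.

move_arm(deltas=[[[0, -1.8, 1.3], 0], [[0, -2.8, 2.3], 0], [[0, -4, 3.4], 0], [[0, -4, 3.4], 0]])

```text
time: 5.2
tool_pos: [534.1, 64.8, 50.9]
tcp_rot: [-116.7, 89.7, -111.1]
ft_force: [0.2, 0.4, -1.0]
finger_gap: 0.1
```

move_arm(deltas=[[[0, -1, 1], 0], [[0, -1.8, 2.2], 0], [[0, -1.8, 3], 0], [[0, -1.8, 3], 0]])

```text
time: 5.7
tool_pos: [534.9, 64.3, 50.6]
tcp_rot: [-159.3, 89.5, -153.7]
ft_force: [-12.5, 5.5, 10.0]
finger_gap: 0.0
```

Contact at the stop (about 13 N). I back off and lift.

move_arm(deltas=[[[0, 1, -8], 0], [[0, 2, -15], 0], [[-25, 2, -15], 0], [[-60, 2, -15], 0], [[-70, 2, -15], 0], [[-70, 2, -15], 0]])

```text
time: 6.45
tool_pos: [520.8, 64.9, 121.2]
tcp_rot: [-151.1, 89.6, -145.4]
ft_force: [-0.6, 0.6, -0.4]
finger_gap: 0.1
```

```bash
python3 - <<'E'
from h import *
M=deltas([[*onarc('M',68),120],[*onarc('M',68),52]])
E
```

```text
t 6.45 pos [520.8  64.9 121.2] F [-0.6  0.6 -0.4] gap 0.1
[[  1.03984201 -57.55531934  58.42694179]
 [ 69.03984201 -57.34451934  58.80094179]]
```

move_arm(deltas=[[[0, -20, 20], 0], [[0, -45, 45], 0], [[0, -57.5, 58.5], 0], [[0, -57.5, 58.5], 0], [[15, -57.5, 58.5], 0], [[35, -57.5, 58.5], 0], [[55, -57.5, 58.5], 0], [[68, -57.5, 58.5], 0], [[68, -57.5, 58.5], 0]])

```text
time: 7.58
tool_pos: [582.9, 13.4, 51.1]
tcp_rot: [-163.6, 89.5, -158.0]
ft_force: [-0.1, 0.1, 0.5]
finger_gap: -0.4
```

```bash
python3 - <<'E'
from h import *
M=deltas([[*onarc('M',a),52] for a in [82,96,110,124,138,152,166,180,194,208,222,226]])
E
```

```text
t 7.58 pos [582.9  13.4  51.1] F [-0.1  0.1  0.5] gap -0.4
[[ -0.82961776   2.46277624  -8.1844429 ]
 [ -0.74106397   2.62989145 -18.41942265]
 [ -0.64845318   0.3157301  -28.39082887]
 [ -0.55728728  -4.34222685 -37.50627482]
 [ -0.47298229 -11.06725694 -45.22422509]
 [ -0.40054666 -19.45983589 -51.08616746]
 [ -0.34428368 -29.0213728  -54.74385245]
 [ -0.30753584 -39.18383063 -55.97998231]
 [ -0.2924863  -49.34347253 -54.72112036]
 [ -0.30002911 -58.89672893 -51.04205376]
 [ -0.32971617 -67.27605474 -45.16135051]
 [ -0.3420502  -69.3826112  -43.1226969 ]]
```

move_arm(deltas=[[[0, 2.5, -8], 0], [[0, 2.6, -18.5], 0], [[0, 0.5, -28.5], 0], [[0, -4.5, -37.5], 0], [[0, -11, -45], 0], [[0, -19.5, -51], 0], [[0, -29, -54.5], 0], [[0, -39, -56], 0], [[0, -49.5, -54.5], 0], [[0, -59, -51], 0], [[0, -67, -45], 0], [[0, -69, -43], 0]])

```text
time: 9.07
tool_pos: [546.7, -59.8, 51.4]
tcp_rot: [-169.1, 89.4, -163.5]
ft_force: [-6.8, 2.9, 5.5]
finger_gap: -0.0
```

move_arm(deltas=[[[0, -1, 1], 0], [[0, -1.8, 2], 0], [[0, -1.8, 2.5], 0], [[0, -1.8, 2.5], 0]])

```text
time: 9.57
tool_pos: [547.1, -60.1, 51.2]
tcp_rot: [178.8, 89.1, -175.6]
ft_force: [-15.3, 5.0, 11.9]
finger_gap: 0.1
```

The middle tag is pressed onto its stop too. I back off, lift and go to the right tag.

move_arm(deltas=[[[0, 1, -8], 0], [[0, 2, -15], 0], [[-25, 2, -15], 0], [[-60, 2, -15], 0], [[-75, 2, -15], 0], [[-75, 2, -15], 0]])

```text
time: 10.32
tool_pos: [534.1, -59.8, 127.5]
tcp_rot: [-177.3, 89.3, -171.7]
ft_force: [-0.8, -0.6, -0.1]
finger_gap: -0.1
```

```bash
python3 - <<'E'
from h import *
M=deltas([[*onarc('R',292),125],[*onarc('R',292),52]])
E
```

```text
t 10.32 pos [534.1 -59.8 127.5] F [-0.8 -0.6 -0.1] gap -0.1
[[   1.89458716 -135.0683338    57.6577831 ]
 [  74.88728716 -135.0245338    58.5921831 ]]
```

move_arm(deltas=[[[0, -30, 12], 0], [[0, -70, 30], 0], [[0, -110, 47], 0], [[0, -132, 57], 0], [[0, -135, 58], 0], [[0, -135, 58], 0], [[15, -135, 58], 0], [[35, -135, 58.5], 0], [[55, -135, 58.5], 0], [[70, -135, 58.5], 0], [[74, -135, 58.5], 0], [[74, -135, 58.5], 0]])

```text
time: 11.82
tool_pos: [604.6, -188.5, 52.7]
tcp_rot: [-178.0, 89.2, -172.4]
ft_force: [-0.0, 0.5, 0.1]
finger_gap: 0.5
```

```bash
python3 - <<'E'
from h import *
M=deltas([[*onarc('R',360-a),52] for a in [82,96,110,124,138,152,166,180,194,208,222,225]])
E
```

```text
t 11.82 pos [ 604.6 -188.5   52.7] F [-0.   0.5  0.1] gap 0.5
[[  0.80746098  -2.67293364  -9.77130226]
 [  0.94166386  -2.86213477 -20.00588229]
 [  1.07145519  -0.56947196 -29.98244053]
 [  1.18912425   4.06885104 -39.10828413]
 [  1.2876805   10.77727817 -46.84125999]
 [  1.36126885  19.15727154 -52.72196324]
 [  1.40551752  28.71098791 -56.40102984]
 [  1.41779778  38.87085487 -57.65989179]
 [  1.39738005  49.03328947 -56.42376193]
 [  1.34547734  58.59455625 -52.76607694]
 [  1.26517311  66.98663423 -46.90413457]
 [  1.24469936  68.58325882 -45.39242233]]
```

move_arm(deltas=[[[0, -2.5, -9.5], 0], [[0, -2.8, -20], 0], [[0, -0.5, -30], 0], [[0, 4, -39], 0], [[0, 11, -47], 0], [[0, 19, -52.5], 0], [[0, 28.5, -56.5], 0], [[0, 39, -57.5], 0], [[0, 49, -56.5], 0], [[0, 58.5, -53], 0], [[0, 67, -47], 0], [[0, 68.5, -45.5], 0]])

```text
time: 13.32
tool_pos: [553.1, -124.0, 53.2]
tcp_rot: [-178.5, 89.2, -172.8]
ft_force: [-1.2, -0.5, -0.2]
finger_gap: -0.4
```

move_arm(deltas=[[[0, 1, 1], 0], [[0, 1.8, 2], 0], [[0, 1.8, 2.5], 0], [[0, 1.8, 2.5], 0]])

```text
time: 13.82
tool_pos: [553.7, -123.5, 53.1]
tcp_rot: [-175.1, 89.0, -169.4]
ft_force: [-11.3, -5.3, 6.6]
finger_gap: -0.1
```

move_arm(deltas=[[[0, -1, -8], 0], [[0, -2, -15], 0], [[-25, -2, -15], 0], [[-65, -2, -15], 0], [[-110, 20, -25], 0], [[-150, 50, -35], 0], [[-180, 80, -40], 0], [[-180, 100, -40], 0], [[-180, 100, -40], 0], [[-180, 100, -40], 0]])

```text
time: 15.08
tool_pos: [506.8, -27.7, 233.1]
tcp_rot: [-175.3, 89.0, -169.6]
ft_force: [-0.2, -0.4, 0.3]
finger_gap: -0.1
```

```bash
python3 - <<'E'
from h import *
s=r.sense();print(s['time'],s['tool_pos'],s['ft_force'])
p,d=r.snapshot('wrist');cv2.imwrite('pics/w1.png',p[:,:,::-1])
E
```

```text
15.075 [506.76910303 -27.68954139 233.06027042] [-0.22414784 -0.41549176  0.2592598 ]
```

View pics/w1.png

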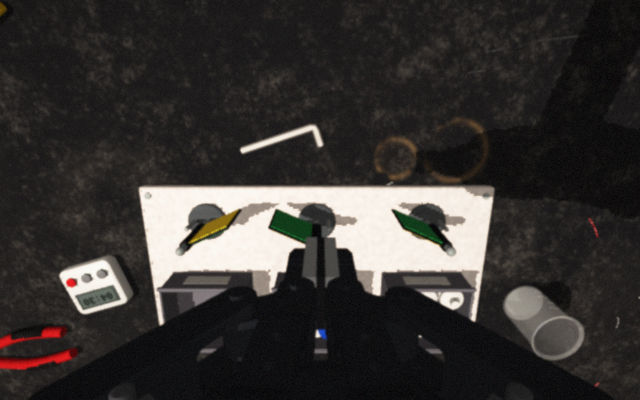

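Image right is the robot's left here. L and M now show green and point to the robot's right, and R shows yellow and points left. As a check, I compare each tag's colour blob with its predicted position at the stop.

```bash
python3 - <<'E'
from h import *
s=r.sense();p=cv2.imread('pics/w1.png');h=cv2.cvtColor(p,cv2.COLOR_BGR2HSV)
for nm,lo,hi in(('y',(18,120,60),(35,255,255)),('g',(45,100,30),(85,255,255))):
    m=cv2.inRange(h,lo,hi);m[:190]=0;m[270:]=0
    for q in cv2.findContours(m,0,2)[0]:
        if cv2.contourArea(q)>100: print(nm,cv2.boxPoints(cv2.minAreaRect(q)).round().tolist())
for k,st in(('L',245),('M',245),('R',115)):
    for off in(0,17):
        a=st-off if st>180 else st+off
        print(k,off,proj('wrist',[[*onarc(k,a,rr),z] for rr,z in((4,84),(49,84),(49,30),(4,30))],s).round().tolist())
E
```

```text
y [[184.0, 232.0], [237.0, 208.0], [242.0, 220.0], [189.0, 244.0]]
g [[390.0, 221.0], [395.0, 209.0], [447.0, 233.0], [441.0, 244.0]]
g [[269.0, 228.0], [277.0, 209.0], [315.0, 224.0], [308.0, 243.0]]
L 0 [[443.0, 245.0], [400.0, 226.0], [389.0, 208.0], [425.0, 224.0]]
L 17 [[443.0, 244.0], [410.0, 214.0], [397.0, 197.0], [426.0, 223.0]]
M 0 [[309.0, 245.0], [265.0, 227.0], [273.0, 208.0], [311.0, 224.0]]
M 17 [[310.0, 245.0], [273.0, 214.0], [280.0, 197.0], [312.0, 224.0]]
R 0 [[184.0, 246.0], [226.0, 227.0], [239.0, 208.0], [203.0, 225.0]]
R 17 [[183.0, 245.0], [216.0, 214.0], [231.0, 197.0], [203.0, 224.0]]
```

All three tags match the positions predicted at their stops. I hand in.

```bash
python3 - <<'E'
from bench import r
print(r.hand_in())
E
```

```text
the job is handed in; nothing more can be done
None
```

All three tags were wrong, and I pushed each one over to its correct stop with closed fingers. The left and middle tags, in front of the full bins, now show green and point right. The right tag, in front of the bin that is not full, shows yellow and points left.

- **Stops:** in the last wrist picture, each tag's outline was within a few pixels of where it should be at its stop. The wrist force also rose to about 15–20 N at the end of each push, as expected on meeting a stop.
- **Surroundings:** the beaker, timer and hex key look undisturbed in that picture. I didn't measure how far they or the bins moved, and the gripper partly hid the bins. The fingers kept well clear of the bins throughout.
- **Limits:** I handed in at about 15 s of the 72 s, with the gripper clear of everything. The highest contact force I read was about 20 N; I only read it at the end of each move. No check failed or disagreed.

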